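Lock the toe anvil into the bench socket

ROBOT

A 7-joint arm with a two-finger parallel gripper is mounted at the origin on the work surface. World frame = base frame: x ahead of the robot, y to its left, z up, the work surface at z = 0. Lengths are in m, angles in rad, forces in N, time in s.
With the tool pointing down it reaches from about 0.375 to 0.925 m from the base axis. Payload 3.1 kg.
Tool frame: the origin (TCP) lies at the centre of the arm's flange, where the gripper is bolted on; the fingertips stand 173 mm ahead of it and the grasp point (between the pads) lies 155 mm ahead of it; z points along the fingers, y is the line along which they close (so a half turn about z gives the same grasp; the last joint's range is limited). The gripper opens to 85 mm and grips with 20 to 120 N. Pads are 22 mm wide; open, the fingers measure 114 mm over their backs; the gripper's body (76 mm by 85 mm) begins 54 mm behind the grasp point. The pads swing forward as they close: fully open they stand 13 mm farther back than shut.
Start: joints at [1.104, 0.383, 0.044, 1.598, -0.018, 1.161, -0.05], TCP at [0.234, -0.606, 0.405] pointing down, gripper open.
Joint ranges: [-2.61, 2.61], [-0.41, 2.15], [-1.48, 1.57], [0, 2.5], [-1.57, 4.71], [0.05, 1.97], [-2.85, 2.85]. Speed limits (rad/s): [2.79, 2.79, 3.14, 3.14, 3.14, 3.14, 3.14].

INTERFACE

Orientations are given as a unit quaternion [w, x, y, z].
In Python, from station import monitor, vision, bot gives the robot as it stands. The module is installed in compiled form; this text tells all that it offers.
- The arm moves only by the tool servo_tool, never from a script. Its argument "commands" is a list of rows, each a list of 5 numbers: the shift along the world's x, y, z in cm, then the turn about the world's z in rad, then the finger opening in cm, from 0 to 8.54. In form: [[dx, dy, dz, twist, grip], ...]. A call has 1 to 12 rows; each row shifts and turns the commanded pose from where the row before left it; what a row does not reach is not made up. A row lasts 1/8 s, in which the tool goes at most 62.5 mm and 10.7 degrees, less where a joint would pass 70% of its speed; a pose out of reach is approached as far as the arm can. A call is refused whole if a number of a shift passes 6.25 or a number of a turn 0.188, either way. A call with a gripper value outside its range is refused whole. The fingers move at their own pace and stop on an object; the grip force is fixed at half the most. Time passes only in rows, so rows that do not move let the fingers close. It gives the time, the measured TCP pose, the force, the opening and the grip force at its end, in the units of the state.
- monitor.get_state(): the state, without advancing time (a new reading comes with each control period).
- vision.read_camera(name): name is "scene" or "side" or "wrist"; returns the picture (400x640x3 uint8, blue, green, red); there is no depth.
- vision.camera_model(name): a dict with "K" (3x3 intrinsics, pixels), "world_from_camera" (4x4, takes a point from camera to world coordinates). Camera axes: x right, y down, z forward; pixel columns grow to the right and rows downward; lengths in m; the calibration is good to about 2 mm. The wrist camera is an equidistant fisheye: a pixel r from the principal point sees the ray r / f radians off the axis. A picture is of the moment at which its call begins: read the wrist's pose just before it. camera_model takes no time and is no camera call; for the wrist camera it gives the pose at the moment of the call.
- bot.job_done(): hands the job in; it is judged then, once.
The state is a dict: "time": time; "joint_pos": joint angles; "qd": joint speeds; "effort": joint torques, N m; "position": TCP position; "orientation": TCP orientation; "contact_force": force on the tool from outside, world axes, zero at the start; "wrist_torque": the same for the moment, N m; "opening": opening from 0.0 (shut) to 1.0 (fully open); "grasp_force": force on a finger pad.
Only numpy, scipy, OpenCV 4.12 (cv2) and the standard library are available. Lean on these libraries where they do the work, as an engineer would, in place of code of your own. Each camera call takes 0.05 s, during which the arm holds its last target. There are 200 camera calls.

TASK

Fit the long toe anvil into the socket on the bench: set it in with its lugs in the two entry slots, push it down against the spring, turn it a quarter turn clockwise (seen from above) and let it go, so that the spring seats it locked, upright and crosswise to the slots. Leave the round and the square anvil standing where they are.

Things in the scene. Friction and masses are not known exactly. Their poses are not given: they have to be found in the camera images.
- toe_anvil: Loose steel anvil head, 0.35 kg, upright on its stem, origin: centre of the foot. Oblong top with round ends, 64 mm long (x) by 30 wide (y), 52 to 72 above the foot; grip its straight sides (34 long, 30 apart). Round stem, 32 across, foot bevelled to 24 over 6 mm. Lugs along +x and -x, under the top's long axis: 52 over their ends, 10 wide, 8 to 18 above the foot. Half a turn makes no difference.
- socket: Grey cast socket fixed to the bench, 78 mm square, 50 high; origin: centre of underside. Top: 38 mm hole with 17 wide slots along +x and -x, 58 over their ends. Sprung plunger in it, top at z 30, sinks 18 mm (5 N + 0.8 N/mm). Foot at z 30: cannot turn. Pushed to z 13-16: turns clockwise only, 90 deg, stop 10 deg past. Let go, the lugs rise 5 mm deep into pockets along y: foot at z 25, locked.
- round_anvil: Another steel head standing on an equal stem with lugs, with a round domed top 46 mm across, 73 mm high; not wanted, leave it. Origin: centre of the foot.
- square_anvil: Another steel head standing on an equal stem with lugs, with a square flat top 42 by 42 mm, 72 mm high; not wanted, leave it. Origin: centre of the foot.

How it is judged:
By the outcome, as a careful person would: the job done as asked, in the order asked, and still so for the second after the job is handed in, with the robot touching nothing.
It also fails if it takes over 45 s, if anything falls off the work surface, if the arm or the gripper's body presses on something with over 40 N, if the wrist force passes 120 N, or if a joint passes its speed limit or range.

## Working session

There is one attempt and no reset: what is moved stays moved. The work goes in short steps, Python scripts to look and compute and a tool call to move; the robot and the scene stay as the last step left them, time stands still between calls to the robot, and variables do not carry over. Pictures are saved under pics/ and viewed, at most 10 in all, crops included, and the job is handed in when it is done.

Besides the shell and the picture viewer there is one more tool, called by a JSON object that holds its "name" and its "arguments". servo_tool: Moves the arm, as the interface text tells. Its arguments: {"type":"object","properties":{"commands":{"type":"array","items":{"type":"array","items":{"type":"number"}}}},"required":["commands"]}

```bash
mkdir -p pics
python3 - <<'E'
from station import monitor, vision, bot
import cv2,numpy as np
s=monitor.get_state();print(s)
a=vision.read_camera("scene");b=vision.read_camera("side")
cv2.imwrite("pics/scene.png",a);cv2.imwrite("pics/side.png",b)
for n in("scene","side"):
    m=vision.camera_model(n);print(n,np.round(m["K"],1).tolist(),np.round(m["world_from_camera"],3).tolist())
E
```

```text
{'time': 0.0, 'joint_pos': array([ 1.1042201 ,  0.38385616,  0.04385458,  1.59959198, -0.017885  ,
        1.16118608, -0.04989217]), 'qd': array([-0.00096674, -0.00040226, -0.00080028,  0.00075328,  0.00026933,
       -0.00056902,  0.00177022]), 'effort': array([-3.52723364e-04, -4.33456492e+01,  1.02473773e+00, -2.49513763e+01,
        1.06877211e-02,  1.13583030e-02, -1.73407432e-06]), 'position': array([ 0.23413634, -0.60584183,  0.40326487]), 'orientation': array([-1.28438562e-03,  9.83040960e-01,  1.83381343e-01, -3.23313477e-04]), 'contact_force': array([-1.09903727, -0.02281123, -0.02459655]), 'wrist_torque': array([-0.07051989, -0.03293799,  0.00604195]), 'grasp_force': 0.0, 'opening': 0.9986304791883546}
scene [[367.1, 0.0, 317.8], [0.0, 367.1, 205.3], [0.0, 0.0, 1.0]] [[0.871, 0.279, -0.403, 0.827], [0.49, -0.495, 0.717, -0.579], [0.001, -0.823, -0.568, 0.462], [0.0, 0.0, 0.0, 1.0]]
side [[385.8, 0.0, 322.5], [0.0, 385.8, 201.7], [0.0, 0.0, 1.0]] [[0.86, -0.304, 0.41, 0.262], [-0.51, -0.497, 0.702, -0.495], [-0.009, -0.813, -0.583, 0.44], [0.0, 0.0, 0.0, 1.0]]
```

View pics/scene.png

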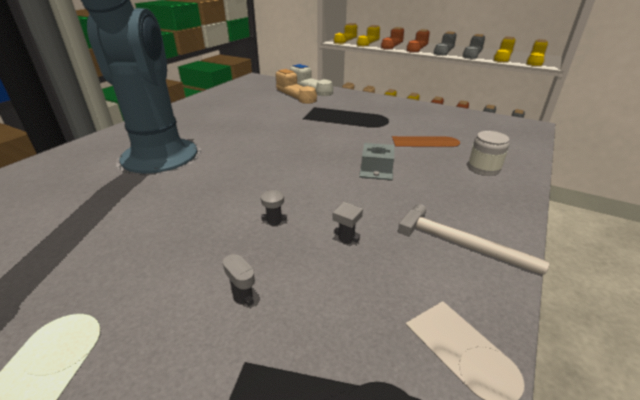

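View pics/side.png

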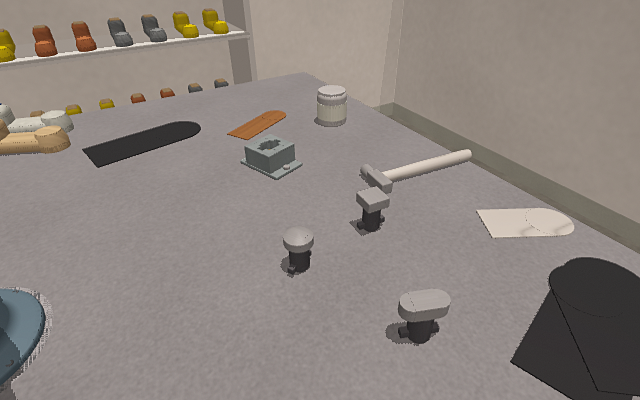

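Scene: toe anvil's top is at about (239,269), the socket at (377,150), round at (272,200), square at (348,213). Side: toe top (424,303), socket hole (270,145).

```bash
cat > h.py <<'E'
import numpy as np,cv2
from station import monitor,vision,bot
def ray(n,px,m=None):
    m=m or vision.camera_model(n);K=m["K"];T=np.array(m["world_from_camera"])
    u=(px[0]-K[0][2])/K[0][0];v=(px[1]-K[1][2])/K[1][1]
    if n=="wrist":
        r=np.hypot(u,v);k=np.sin(r)/r if r>1e-9 else 1.;d=np.array([u*k,v*k,np.cos(r)])
    else: d=np.array([u,v,1.])
    return T[:3,3],T[:3,:3]@d
def plane(n,px,z,m=None):
    o,d=ray(n,px,m);return (o+d*(z-o[2])/d[2])[:2]
E
python3 - <<'E'
from h import *
for nm,a,b,z in(("toe",(239,269),(424,303),.072),("sock",(377,150),(270,145),.05),("round",(272,199),(298,238),.07),("sq",(348,213),(373,199),.072)):
    print(nm,plane("scene",a,z).round(4),plane("side",b,z).round(4))
# ends of toe top
print([plane("scene",p,.072).round(3) for p in((230,258),(247,282))],[plane("side",p,.072).round(3) for p in((400,305),(450,298))])
print(monitor.get_state()["position"]); m=vision.camera_model("wrist");print(m)
cv2.imwrite("pics/w0.png",vision.read_camera("wrist"))
E
```

```text
toe [ 0.53   -0.2908] [ 0.5188 -0.2933]
sock [0.5443 0.2284] [0.5472 0.2186]
round [ 0.4616 -0.1093] [ 0.4458 -0.1083]
sq [ 0.6101 -0.0816] [ 0.5963 -0.0881]
[array([ 0.502, -0.279]), array([ 0.557, -0.306])] [array([ 0.492, -0.281]), array([ 0.551, -0.304])]
[ 0.23418156 -0.6058653   0.40339803]
{'K': array([[309.70691629,   0.        , 321.58933271],
       [  0.        , 309.70691629, 196.11118032],
       [  0.        ,   0.        ,   1.        ]]), 'world_from_camera': array([[ 0.36087462, -0.88097546, -0.30602573,  0.3124061 ],
       [-0.93261305, -0.3414383 , -0.11684512, -0.57561741],
       [-0.00155122,  0.32757003, -0.94482563,  0.37300719],
       [ 0.        ,  0.        ,  0.        ,  1.        ]])}
```

View pics/w0.png

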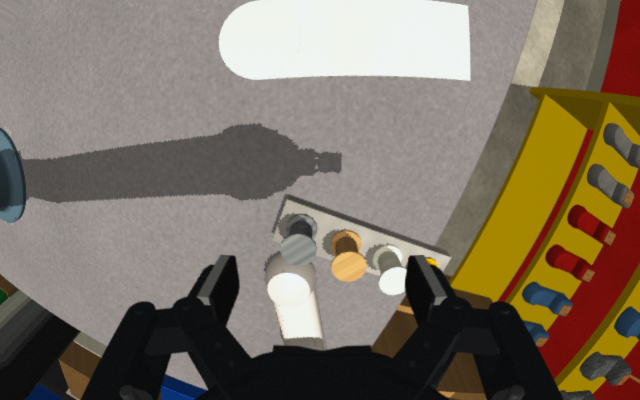

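Wrist view: nothing of the job in sight yet, just clutter near the start. I'll move the camera over the toe anvil.

{"name": "servo_tool", "arguments": {"commands": [[2.9,3.1,0,-0.08,8.5],[2.9,3.1,0,-0.08,8.5],[2.9,3.1,0,-0.08,8.5],[2.9,3.1,0,-0.08,8.5],[2.9,3.1,0,-0.08,8.5],[2.9,3.1,0,-0.08,8.5],[2.9,3.1,0,-0.08,8.5],[2.9,3.1,0,-0.08,8.5],[2.9,3.1,0,-0.08,8.5],[2.9,3.1,0,-0.08,8.5],[0,0,0,0,8.5],[0,0,0,0,8.5]]}}

```text
time: 1.65
position: [0.5238, -0.2967, 0.4042]
orientation: [0.0, 0.977, -0.214, -0.001]
contact_force: [0.5, -0.2, 0.3]
opening: 0.999
grasp_force: 0.0
```

Run:
```python
from h import *
s=monitor.get_state();print(s["joint_pos"].round(3),s["position"].round(4),s["orientation"].round(4),s["time"])
m=vision.camera_model("wrist");a=vision.read_camera("wrist");cv2.imwrite("pics/w1.png",a);np.savez("w1.npz",a=a,**m)
```

```text
[ 0.496  0.296 -0.059  1.715  0.02   1.132 -1.571] [ 0.5238 -0.2967  0.4042] [ 3.000e-04  9.769e-01 -2.137e-01 -6.000e-04] 1.65
```

View pics/w1.png

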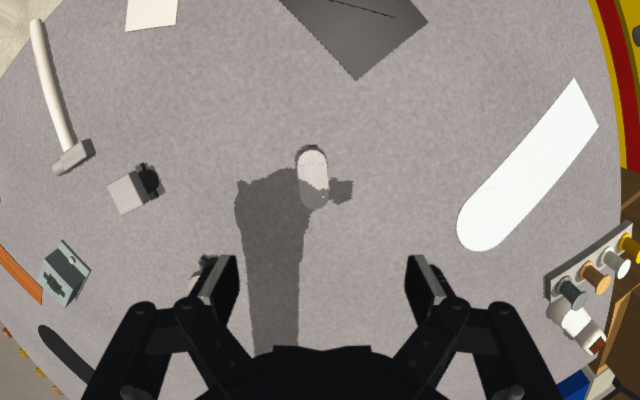

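Wrist view: toe top spans (313,149) to (314,210), its lower half in the arm's shadow; square at (128,195), socket at (65,272), round hidden by left finger. I'll extract the top contour.

Run:
```python
from h import *
d=np.load("w1.npz");a=d["a"];m={k:d[k] for k in("K","world_from_camera")}
g=a.astype(int)
print(g[146:216:4,314].tolist())
for r in (165,180,195,205): print(r,a[r,292:338:2,1].tolist())
c=a[120:240,260:370];cv2.imwrite("pics/c1.png",cv2.resize(c,None,fx=5,fy=5,interpolation=cv2.INTER_NEAREST))
```

```text
[[52, 52, 54], [162, 168, 175], [206, 214, 221], [203, 210, 218], [198, 206, 214], [201, 208, 216], [200, 208, 216], [198, 207, 214], [198, 206, 214], [197, 205, 213], [185, 193, 198], [113, 119, 125], [113, 119, 124], [110, 115, 120], [109, 115, 120], [110, 114, 119], [119, 123, 128], [162, 166, 175]]
165 [161, 155, 113, 194, 199, 196, 189, 210, 208, 212, 208, 208, 209, 206, 207, 206, 208, 197, 150, 153, 156, 160, 160]
180 [94, 90, 90, 107, 122, 152, 179, 199, 205, 208, 209, 205, 208, 206, 203, 203, 206, 206, 165, 103, 94, 94, 110]
195 [88, 94, 94, 91, 113, 114, 113, 115, 117, 117, 118, 118, 117, 117, 115, 120, 118, 116, 107, 91, 95, 95, 95]
205 [85, 89, 92, 93, 90, 87, 102, 116, 117, 116, 116, 115, 114, 116, 115, 116, 141, 162, 159, 158, 161, 162, 162]
```

View pics/c1.png

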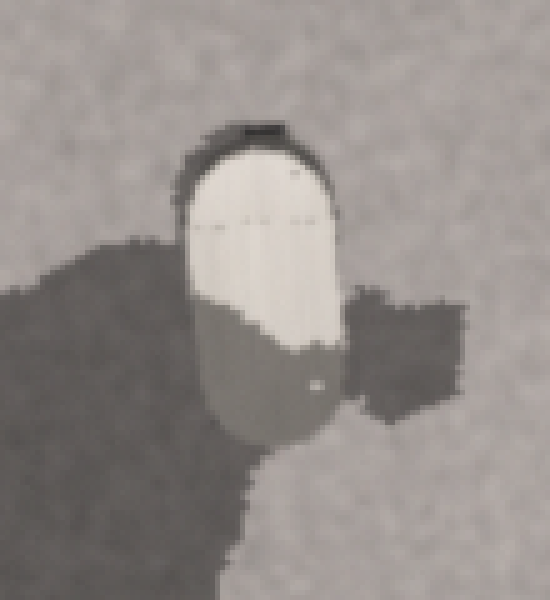

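Crop: top's ends at (312,150) and (314.4,209.2); left side (297.4,166)-(300.6,196); right side (326.8,166)-(328.8,190).

Run:
```python
from h import *
d=np.load("w1.npz");m={k:d[k] for k in("K","world_from_camera")}
P=np.array([plane("wrist",p,.072,m) for p in((312,150),(314.4,209.2),(297.4,166),(300.6,196),(326.8,166),(328.8,190))])
print(P.round(4))
ang=lambda v:np.arctan2(v[1],v[0])
e=P[0]-P[1];l=P[2]-P[3];r=P[4]-P[5]
print("len",np.linalg.norm(e),ang(e),ang(l),ang(r),"ctr",(P[0]+P[1])/2)
u=l+r;u/=np.linalg.norm(u);n=np.array([-u[1],u[0]]);print("width",(P[4:]@n).mean()-(P[2:4]@n).mean(), "mid n",P[2:]@n, "n.c",(P[0]+P[1])@n/2)
s=monitor.get_state();q=s["orientation"];print("yaw",np.arctan2(2*q[1]*q[2],q[1]**2-q[2]**2))
# rough socket edges from side camera
b=cv2.imread("pics/side.png")[125:185,230:310];cv2.imwrite("pics/c2.png",cv2.resize(b,None,fx=8,fy=8,interpolation=cv2.INTER_CUBIC))
```

```text
[[ 0.5524 -0.3005]
 [ 0.4946 -0.2761]
 [ 0.5438 -0.2803]
 [ 0.5138 -0.2694]
 [ 0.5315 -0.3071]
 [ 0.5076 -0.2985]]
len 0.06275373729585612 -0.3993645783667387 -0.3495520566477811 -0.3445301149925754 ctr [ 0.52353963 -0.28834082]
width -0.029428013697501684 mid n [-0.07847456 -0.07840357 -0.10783158 -0.10790257] n.c -0.09291622602177281
yaw -0.43278300845203066
```

View pics/c2.png

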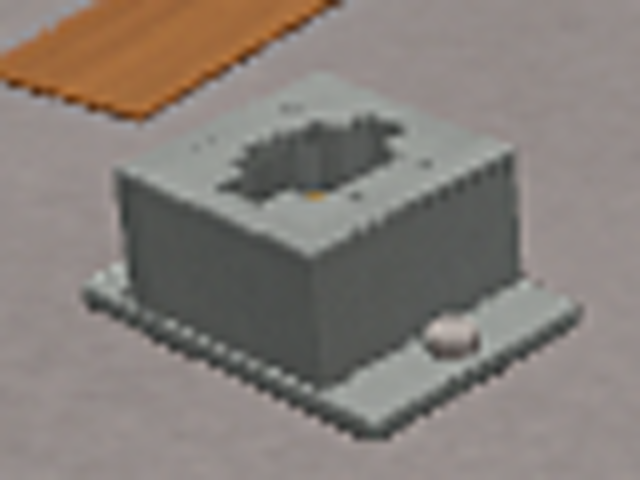

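Socket crop: top corners at side px (244.4,146.3),(269.4,156.9),(294.4,143.8),(270,133.8); slots run from (258,148.5) to (280,141).

Run:
```python
from h import *
P=np.array([plane("side",p,.05) for p in((244.4,146.3),(269.4,156.9),(294.4,143.8),(270,133.8),(258,148.5),(280,141))])
print(P.round(4),P[:4].mean(0))
for i,j in((1,0),(2,1),(2,3),(3,0),(5,4)):
    v=P[i]-P[j];print(i,j,np.linalg.norm(v),np.arctan2(v[1],v[0]))
```

```text
[[0.497  0.2424]
 [0.524  0.1702]
 [0.5954 0.1956]
 [0.5704 0.2699]
 [0.5183 0.2173]
 [0.5743 0.2246]] [0.54669705 0.21953211]
1 0 0.07703209755111749 -1.213574972073678
2 1 0.07579988260312762 0.3407218498960893
2 3 0.07840573067062433 -1.2465304809314877
3 0 0.07837303955770959 0.3582479363254058
5 4 0.056388762481668776 0.1293183529881164
```

{"name": "servo_tool", "arguments": {"commands": [[0,0.8,0,0.18,8.5],[0,0,-1,0.18,8.5],[0,0,-1,0.18,8.5],[0,0,-1,0.18,8.5],[0,0,-1,0.18,8.5],[0,0,-1,0.18,8.5],[0,0,-1,0.18,8.5],[0,0,-1,0.18,8.5],[0,0,-1,0.18,8.5],[0,0,-1,0.18,8.5],[0,0,-1,0.18,8.5],[0,0,0,0.18,8.5]]}}

```text
time: 3.2
position: [0.5223, -0.2904, 0.3033]
orientation: [-0.001, 0.648, 0.761, -0.001]
contact_force: [-0.6, -0.6, -0.6]
opening: 0.991
grasp_force: 0.0
```

{"name": "servo_tool", "arguments": {"commands": [[0,0,0,0.18,8.5],[0,0,0,0.18,8.5],[0,0,0,0.18,8.5],[0,0,0,0.18,8.5],[0,0,0,0.18,8.5],[0,0,0,0.16,8.5],[0,0,0,0,8.5]]}}

```text
time: 4.08
position: [0.523, -0.2905, 0.3043]
orientation: [-0.0, 0.178, 0.984, -0.0]
contact_force: [0.3, -0.4, 0.3]
opening: 0.992
grasp_force: 0.0
```

Run:
```python
from h import *
s=monitor.get_state();q=s["orientation"];print(s["joint_pos"].round(3),s["position"].round(4),q.round(4),np.arctan2(2*q[1]*q[2],q[1]**2-q[2]**2))
m=vision.camera_model("wrist");a=vision.read_camera("wrist");np.savez("w2.npz",a=a,**m)
cv2.imwrite("pics/c3.png",cv2.resize(a[100:300,220:430],None,fx=3,fy=3,interpolation=cv2.INTER_NEAREST))
```

```text
[ 0.924  0.466 -0.602  1.786  0.311  0.986  1.411] [ 0.523  -0.2905  0.3043] [-5.000e-04  1.781e-01  9.840e-01 -3.000e-04] 2.783452785359593
```

View pics/c3.png

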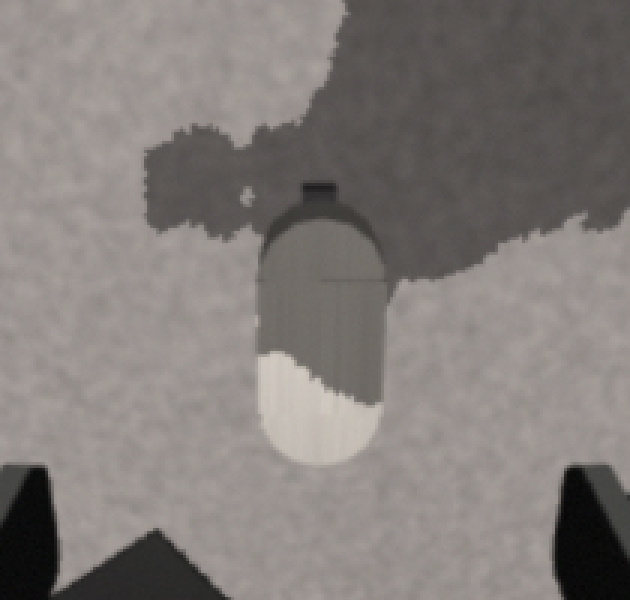

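Crop: toe top is centred at column 326.8, rows 172.7 to 255, sides at columns 305.7 and 348, nearly parallel to the columns.

Run:
```python
from h import *
d=np.load("w2.npz");m={k:d[k] for k in("K","world_from_camera")}
P=np.array([plane("wrist",p,.072,m) for p in((326.7,172.7),(326.7,255),(305.7,196.7),(305.7,233),(348,196.7),(348,233))])
e=P[0]-P[1];l=P[2]-P[3];r=P[4]-P[5]
ang=lambda v:np.arctan2(v[1],v[0])
print(np.linalg.norm(e),ang(e),ang(l),ang(r),(P[0]+P[1])/2,P[2:].mean(0),np.linalg.norm(P[2]-P[4]))
```

```text
0.06330345493768579 2.7898112851753223 2.7650809330549295 2.8149479973707785 [ 0.52390484 -0.28775917] [ 0.52336598 -0.28745008] 0.029259277222836635
```

{"name": "servo_tool", "arguments": {"commands": [[0.1,0.25,-2,0,8.5],[0,0,-2,0,8.5],[0,0,-2,0,8.5],[0,0,-1.5,0,8.5],[0,0,-1,0,8.5],[0,0,0,0,8.5],[0,0,0,0,2],[0,0,0,0,2],[0,0,0,0,2],[0,0,0,0,2],[0,0,0,0,2],[0,0,0,0,2]]}}

```text
time: 5.62
position: [0.5257, -0.2864, 0.2207]
orientation: [0.001, 0.176, 0.984, -0.001]
contact_force: [-0.8, -1.3, 5.5]
opening: 0.339
grasp_force: 60.7
```

{"name": "servo_tool", "arguments": {"commands": [[0,0,2,0,2],[0,0,4,0,2],[0,0,4,0,2],[0.4,3,3,0.07,2],[0.5,5,1,0.07,2],[0.5,5,0,0.07,2],[0.5,5,0,0.07,2],[0.5,5,0,0.07,2],[0.5,5,0,0.07,2],[0.5,5,0,0.07,2],[0.5,5,0,0.07,2],[0.5,5,0,0.07,2]]}}

```text
time: 7.12
position: [0.5684, 0.1457, 0.3594]
orientation: [-0.001, -0.139, 0.99, -0.0]
contact_force: [1.4, 0.2, -3.4]
opening: 0.337
grasp_force: 59.9
```

{"name": "servo_tool", "arguments": {"commands": [[0.5,5,0,0.07,2],[0.5,3.5,0,0,2],[0,0,0,0,2],[0,0,0,0,2]]}}

```text
time: 7.62
position: [0.5789, 0.2285, 0.359]
orientation: [-0.001, -0.173, 0.985, -0.001]
contact_force: [0.2, -0.6, -3.6]
opening: 0.336
grasp_force: 60.0
```

Run:
```python
from h import *
s=monitor.get_state();q=s["orientation"];print(s["joint_pos"].round(3),s["position"].round(4),q.round(4),np.arctan2(2*q[1]*q[2],q[1]**2-q[2]**2),s["contact_force"],s["grasp_force"],s["opening"])
m=vision.camera_model("wrist");a=vision.read_camera("wrist");np.savez("w3.npz",a=a,**m)
cv2.imwrite("pics/c4.png",cv2.resize(a[90:340,200:440],None,fx=2.4,fy=2.4,interpolation=cv2.INTER_CUBIC))
```

```text
[ 0.231  0.53  -0.882  1.675  0.443  1.151  1.148] [0.5789 0.2285 0.359 ] [-1.000e-03 -1.729e-01  9.849e-01 -8.000e-04] -2.794084392322458 [ 0.21093977 -0.58303712 -3.63710186] 59.959898666711524 0.33558839559754605
```

View pics/c4.png

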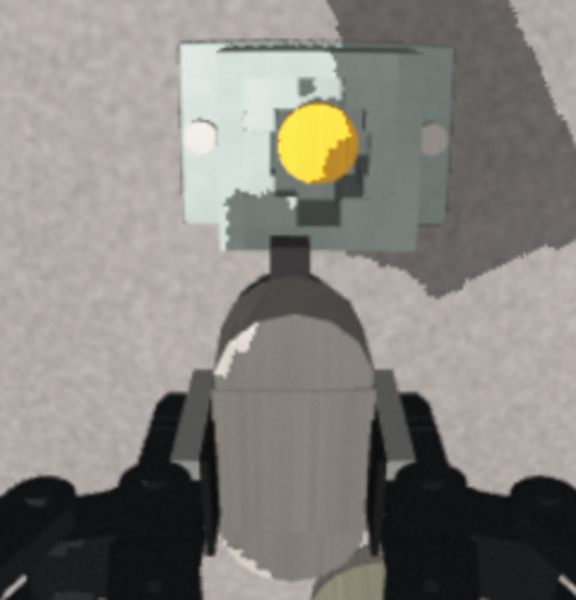

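Crop: socket's top face spans (219..417, 49..250) with the slots along the columns, slot ends at about (308,80) and (320,227), yellow plunger at (318,143). The held toe is between the pads, its top running from (295,315) to (293,580).

Run:
```python
from h import *
d=np.load("w3.npz");m={k:d[k] for k in("K","world_from_camera")}
f=lambda p,z:plane("wrist",(p[0]/2.4+200,p[1]/2.4+90),z,m)
ang=lambda v:np.arctan2(v[1],v[0])
C=np.array([f(p,.05) for p in((219,250),(417,250),(418,50),(220,48))])
print(C.round(4),"ctr",C.mean(0));
for i,j in((0,1),(2,1),(2,3),(3,0)):print(np.linalg.norm(C[i]-C[j]),ang(C[i]-C[j]))
S=np.array([f(p,.05) for p in((308,80),(320,227))]);print("slot",S.mean(0),np.linalg.norm(S[0]-S[1]),ang(S[0]-S[1]))
print("plunger",f((318,143),.03))
E_=np.array([f(p,.21) for p in((295,315),(293,580))]);W=np.array([f(p,.21) for p in((214,400),(374,400))])
print("toe",E_.mean(0),np.linalg.norm(E_[0]-E_[1]),ang(E_[0]-E_[1]),"width",np.linalg.norm(W[0]-W[1]))
L=np.array([f(p,.21-.059) for p in((290,237),)]);print("lug tip",L)
g=cv2.cvtColor(d["a"],cv2.COLOR_BGR2HSV);mk=cv2.inRange(g,(18,120,80),(35,255,255))[:200];ys,xs=np.nonzero(mk);print("yellow px",xs.mean(),ys.mean(),len(xs),plane("wrist",(xs.mean(),ys.mean()),.03,m))
```

```text
[[0.5972 0.2037]
 [0.5702 0.2778]
 [0.4969 0.2483]
 [0.5218 0.1787]] ctr [0.54651724 0.22714313]
0.07890146484851836 -1.2220838896068125
0.07904444008506054 -2.7586919273589308
0.07393190544069726 1.9153065446437456
0.07934135889093415 -2.821473797129284
slot [0.54840547 0.2258578 ] 0.05770051881915317 -2.7069532496426403
plunger [0.54674952 0.22746599]
toe [0.57728744 0.22803256] 0.06290889526645954 -2.7985145105925615 width 0.02950711831580383
lug tip [[0.55222819 0.21789837]]
yellow px 331.92350332594236 149.23281596452327 902 [0.54661616 0.2268151 ]
```

{"name": "servo_tool", "arguments": {"commands": [[-1.5,-0.05,-1,0,2],[-1.55,-0.05,-2,0,2],[0,0,-2,0,2],[0,0,-2,0,2],[0,0,-0.8,0,2],[0,0,0,0,2],[0,0,0,0,2]]}}

```text
time: 8.55
position: [0.5494, 0.2287, 0.2824]
orientation: [0.001, -0.173, 0.985, 0.0]
contact_force: [0.3, 0.5, -3.2]
opening: 0.34
grasp_force: 59.9
```

Run:
```python
from h import *
s=monitor.get_state();q=s["orientation"];print(s["joint_pos"].round(3),s["position"].round(4),q.round(4),np.arctan2(2*q[1]*q[2],q[1]**2-q[2]**2),s["contact_force"],s["wrist_torque"],s["time"])
a=vision.read_camera("side")[70:190,210:330];b=vision.read_camera("scene")[80:200,320:440]
c=np.hstack([a,b]);cv2.imwrite("pics/c5.png",cv2.resize(c,None,fx=3.3,fy=3.3,interpolation=cv2.INTER_CUBIC))
```

```text
[ 0.205  0.572 -0.847  1.799  0.503  1.     1.074] [0.5494 0.2287 0.2824] [ 7.000e-04 -1.728e-01  9.850e-01  4.000e-04] -2.7943246170669784 [ 0.28543411  0.46533741 -3.16434051] [-0.03535031  0.00942461 -0.04033857] 8.55
```

View pics/c5.png

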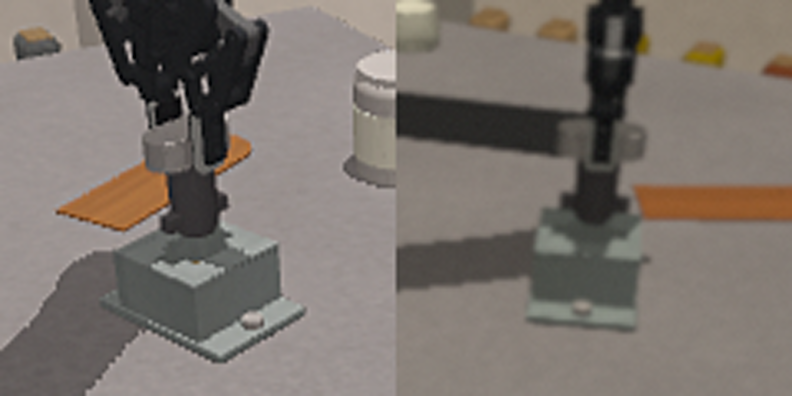

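Side (left): stem foot at crop (192,232) just above the hole, whose yellow plunger peeps at (197,258). Scene (right): stem centred at (597,215) above the hole. I'll check the lateral alignment numerically.

Run:
```python
from h import *
def proj(n,X):
    m=vision.camera_model(n);T=np.linalg.inv(np.array(m["world_from_camera"]));p=T[:3,:3]@X+T[:3,3];p=np.array(m["K"])@p;return (p[:2]/p[2]).round(1)
T0=np.array([.5478,.2282]);S0=np.array([.5465,.227])
for n in("side","scene"):
    print(n,"toe foot/lug/mid/top",[proj(n,np.r_[T0,z]).tolist() for z in(.062,.075,.1,.134)],"socket top",proj(n,np.r_[S0,.05]))
a=vision.read_camera("side");b=vision.read_camera("scene")
# dark stem between lugs and top: column extents
for n,im,rows,x0,x1 in(("side",a,range(122,132,2),245,295),("scene",b,range(129,137,2),360,405)):
    for r in rows:
        g=im[r,x0:x1].astype(int).sum(1)//3; d=np.nonzero(g<75)[0]; print(n,r,(d.min()+x0,d.max()+x0) if len(d) else None)
# old scene image socket: top face bright region
g=cv2.cvtColor(cv2.imread("pics/scene.png"),cv2.COLOR_BGR2GRAY)
for r in (146,150,154,158,162,166): print(r,g[r,354:404:2].tolist())
```

```text
side toe foot/lug/mid/top [[267.9, 138.3], [267.4, 132.9], [266.3, 122.1], [264.8, 106.9]] socket top [268.1 143.6]
scene toe foot/lug/mid/top [[378.7, 146.0], [379.2, 141.2], [380.2, 131.8], [381.6, 118.5]] socket top [377.6 150.4]
side 122 (np.int64(260), np.int64(276))
side 124 (np.int64(261), np.int64(274))
side 126 (np.int64(261), np.int64(274))
side 128 (np.int64(261), np.int64(275))
side 130 (np.int64(261), np.int64(278))
scene 129 (np.int64(375), np.int64(386))
scene 131 (np.int64(375), np.int64(386))
scene 133 (np.int64(375), np.int64(386))
scene 135 (np.int64(375), np.int64(386))
146 [128, 127, 128, 127, 127, 136, 138, 137, 136, 127, 125, 124, 124, 127, 126, 133, 137, 138, 138, 139, 124, 105, 103, 105, 106]
150 [125, 125, 124, 124, 127, 133, 120, 95, 88, 76, 75, 70, 68, 69, 74, 76, 84, 86, 119, 136, 131, 128, 129, 128, 129]
154 [125, 124, 124, 124, 128, 132, 136, 136, 139, 137, 132, 130, 130, 126, 125, 122, 135, 137, 133, 133, 131, 129, 127, 128, 128]
158 [125, 125, 125, 123, 87, 75, 74, 73, 75, 76, 76, 80, 81, 85, 89, 92, 99, 106, 111, 115, 122, 126, 127, 128, 127]
162 [124, 125, 126, 120, 81, 76, 78, 77, 77, 75, 78, 77, 77, 78, 79, 80, 79, 80, 78, 84, 119, 126, 126, 124, 127]
166 [126, 126, 127, 105, 78, 75, 76, 74, 77, 77, 78, 78, 79, 79, 80, 79, 78, 80, 80, 88, 129, 130, 128, 130, 129]
```

{"name": "servo_tool", "arguments": {"commands": [[-0.13,-0.12,-0.6,0,2],[0,0,-0.5,0,2],[0,0,-0.5,0,2],[0,0,-0.5,0,2],[0,0,-0.4,0,2],[0,0,0,0,2]]}}

```text
time: 9.5
position: [0.5474, 0.2269, 0.2561]
orientation: [-0.0, -0.173, 0.985, -0.0]
contact_force: [0.1, 0.6, -4.0]
opening: 0.339
grasp_force: 60.0
```

{"name": "servo_tool", "arguments": {"commands": [[0,0,-0.5,0,2],[0,0,-0.4,0,2],[0,0,-0.4,0,2],[0,0,-0.4,0,2],[0,0,0,0,2],[0,0,0,0,2]]}}

```text
time: 10.25
position: [0.548, 0.2276, 0.2415]
orientation: [0.001, -0.173, 0.985, -0.0]
contact_force: [-1.9, -2.5, 8.4]
opening: 0.338
grasp_force: 61.3
```

{"name": "servo_tool", "arguments": {"commands": [[0,0,-0.4,0,2],[0,0,-0.35,0,2],[0,0,0,0,2],[0,0,0,0,2],[0,0,0,0,2]]}}

```text
time: 10.88
position: [0.5481, 0.2278, 0.2351]
orientation: [0.001, -0.173, 0.985, -0.001]
contact_force: [-4.3, -3.0, 13.9]
opening: 0.342
grasp_force: 61.9
```

{"name": "servo_tool", "arguments": {"commands": [[-0.03,-0.03,0,-0.15,2],[-0.02,-0.03,0,-0.15,2],[-0.02,-0.03,0,-0.15,2],[0,0,0,0,2]]}}

```text
time: 11.38
position: [0.5485, 0.2281, 0.2362]
orientation: [0.003, 0.052, 0.999, 0.001]
contact_force: [-1.3, -1.1, 13.1]
opening: 0.339
grasp_force: 61.9
```

```bash
cat > st.py <<'E'
from h import *
s=monitor.get_state();q=s["orientation"];print(s["joint_pos"].round(2),s["position"].round(4),q.round(4),"yaw",np.arctan2(2*q[1]*q[2],q[1]**2-q[2]**2).round(4),s["contact_force"].round(1),s["wrist_torque"].round(2),s["opening"].round(3),s["time"])
E
python3 st.py
```

```text
Traceback (most recent call last):
  File "st.py", line 2, in <module>
    s=monitor.get_state();q=s["orientation"];print(s["joint_pos"].round(2),s["position"].round(4),q.round(4),"yaw",np.arctan2(2*q[1]*q[2],q[1]**2-q[2]**2).round(4),s["contact_force"].round(1),s["wrist_torque"].round(2),s["opening"].round(3),s["time"])
                                                                                                                                                                                                                           ^^^^^^^^^^^^^^^^^^
AttributeError: 'float' object has no attribute 'round'
```

{"name": "servo_tool", "arguments": {"commands": [[-0.02,-0.03,-0.1,-0.15,2],[-0.02,-0.03,0,-0.15,2],[-0.02,-0.03,0,-0.15,2],[-0.02,-0.03,0,-0.15,2],[0,0,0,0,2]]}}

```text
time: 12.0
position: [0.5487, 0.2275, 0.2359]
orientation: [0.004, 0.344, 0.939, 0.004]
contact_force: [-0.5, -0.9, 12.5]
opening: 0.343
grasp_force: 61.9
```

```bash
sed -i 's/s\["opening"\].round(3)/s["opening"]/' st.py; python3 st.py
```

```text
[ 0.01  0.55 -0.58  1.84  0.39  0.86  0.1 ] [0.5487 0.2275 0.2359] [0.0037 0.3443 0.9388 0.0038] yaw 2.4386 [-0.5 -0.9 12.5] [0.12 0.13 0.04] 0.3433704145198865 12.0
```

{"name": "servo_tool", "arguments": {"commands": [[-0.02,-0.03,-0.1,-0.15,2],[-0.02,-0.03,0,-0.15,2],[-0.02,-0.03,0,-0.15,2],[0,0,0,-0.08,2],[0,0,0,0,2],[0,0,0,0,2]]}}

```text
time: 12.75
position: [0.5486, 0.2265, 0.2353]
orientation: [0.003, 0.578, 0.816, 0.005]
contact_force: [-0.5, -0.4, 13.8]
opening: 0.338
grasp_force: 62.0
```

```bash
python3 st.py
```

```text
[-0.08  0.53 -0.47  1.84  0.31  0.84 -0.36] [0.5486 0.2265 0.2353] [0.003  0.5778 0.8161 0.0052] yaw 1.9094 [-0.5 -0.4 13.8] [ 0.01  0.   -0.05] 0.33845068717498844 12.75
```

{"name": "servo_tool", "arguments": {"commands": [[0,0,0.3,0,2],[0,0,0.3,0,2],[0,0,0.3,0,2],[0,0,0.1,0,2],[0,0,0,0,2],[0,0,0,0,2]]}}

```text
time: 13.5
position: [0.5485, 0.2263, 0.2439]
orientation: [0.003, 0.578, 0.816, 0.006]
contact_force: [2.3, 1.8, 7.7]
opening: 0.339
grasp_force: 61.0
```

```bash
python3 st.py
```

```text
[-0.07  0.51 -0.48  1.84  0.3   0.85 -0.36] [0.5485 0.2263 0.2439] [0.0028 0.5778 0.8162 0.0056] yaw 1.9095 [2.3 1.8 7.7] [ 0.29 -0.67 -0.01] 0.33850936434380985 13.5
```

{"name": "servo_tool", "arguments": {"commands": [[0,0,0.1,0,2],[0,0,0.05,0,2],[0,0,0,0,3.8],[0,0,0,0,5],[0,0,0,0,7],[0,0,0,0,8.5],[0,0,0,0,8.5],[0,0,3,0,8.5],[0,0,4,0,8.5],[0,0,4,0,8.5],[0,0,0,0,8.5],[0,0,0,0,8.5]]}}

```text
time: 15.0
position: [0.5451, 0.2238, 0.3512]
orientation: [-0.0, 0.578, 0.816, -0.0]
contact_force: [0.1, 0.1, -1.0]
opening: 0.994
grasp_force: 0.0
```

```bash
python3 st.py
python3 - <<'E'
from h import *
m=vision.camera_model("wrist");a=vision.read_camera("wrist");np.savez("w4.npz",a=a,**m)
b=vision.read_camera("side")[90:190,215:335]
c=np.hstack([cv2.resize(a[100:320,220:430],(400,419)),cv2.resize(b,(400,419),interpolation=cv2.INTER_CUBIC)]);cv2.imwrite("pics/c6.png",c)
E
```

```text
[-0.03  0.37 -0.52  1.78  0.21  1.05 -0.29] [0.5451 0.2238 0.3512] [-1.000e-04  5.781e-01  8.160e-01 -4.000e-04] yaw 1.9088 [ 0.1  0.1 -1. ] [0.   0.02 0.04] 0.9941399816529387 15.0
```

View pics/c6.png

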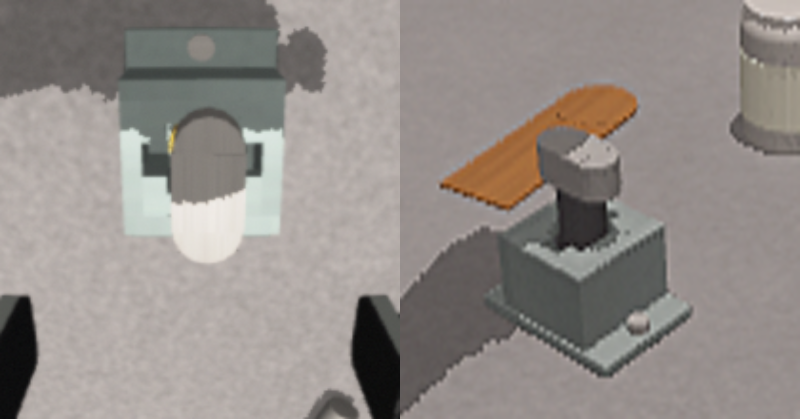

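The picture shows the toe crosswise to the slots and upright: wrist crop top rows about 116 to 262, sides 171 to 245; no lugs show on the socket's top. I'll check the height and angle.

Run:
```python
from h import *
d=np.load("w4.npz");m={k:d[k] for k in("K","world_from_camera")}
f=lambda p,z:plane("wrist",(p[0]*210/400+220,p[1]*220/419+100),z,m)
for z in(.085,.097,.102):
    E=[f(p,z) for p in((208,117),(208,262))];W=[f(p,z) for p in((170.5,200),(245.5,200))]
    v=E[0]-E[1];print(z,np.linalg.norm(v),np.arctan2(v[1],v[0]),(E[0]+E[1])/2,np.linalg.norm(W[0]-W[1]))
S=[f(p,.05) for p in((120,233),(282,237))];v=S[1]-S[0];print(np.linalg.norm(v),np.arctan2(v[1],v[0]))
# side triangulation: top centre column/row
def proj(n,X):
    m=vision.camera_model(n);T=np.linalg.inv(np.array(m["world_from_camera"]));p=np.array(m["K"])@(T[:3,:3]@X+T[:3,3]);return p[:2]/p[2]
for z in(.085,.097,.102):print(z,(proj("side",np.r_[.5465,.227,z])-[215,90])*[400/120,4.19])
```

```text
0.085 0.06595122949697463 1.9173947920872607 [0.55089532 0.22368056] 0.03213173387172157
0.097 0.06259548572923115 1.9173947920872614 [0.54915429 0.22772264] 0.030496800504910593
0.102 0.06119725915933805 1.9173947920872612 [0.54842886 0.22940683] 0.029815578268739203
0.0820263922345928 0.3109525282855776
0.085 [172.15330327 163.16094431]
0.097 [170.40091126 141.42947664]
0.102 [169.66193441 132.26540187]
```

```bash
python3 -c "
from h import *
print(bot.job_done())"
```

```text
the job is handed in; nothing more can be done
None
```

The toe anvil is seated in the socket, upright and crosswise to the slots with its foot at about z 25 mm. The round and square anvils were not touched, the gripper is clear, and the job was handed in at about 15 s.

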